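Fit a cutter bar into a tool handle and latch it

ROBOT

A 6-joint arm with a two-finger parallel gripper is mounted at the origin on a cart in front of the work surface, level with it; the furniture and walls round the work are solid. World frame = base frame: x ahead of the robot, y to its left, z up, the work surface at z = 0. Lengths are in m, angles in rad, forces in N, time in s.
With the tool pointing down it reaches from about 0.375 to 0.9 m from the base axis. Payload 3.1 kg.
Tool frame: the origin (TCP) lies at the very end of the fingers, on their centre line; the grasp point (between the pads) lies 19 mm behind it; z points along the fingers, y is the line along which they close (so a half turn about z gives the same grasp; the last joint's range is limited). The gripper opens to 85 mm and grips with 20 to 120 N. Pads are 22 mm wide; open, the fingers measure 114 mm over their backs; the gripper's body (76 mm by 85 mm) begins 54 mm behind the grasp point. The pads swing forward as they close: fully open they stand 13 mm farther back than shut.
Start: joints at [-1.431, 0.527, 1.433, -0, 1.181, -0.178], TCP at [0.196, -0.593, 0.231] pointing down, gripper open.
Joint ranges: [-3.08, 3.08], [-0.75, 2.2], [0.22, 2.44], [-1.43, 4.57], [0, 2.65], [-2.85, 2.85]. Speed limits (rad/s): [2.79, 2.79, 3.14, 3.14, 3.14, 3.14].

INTERFACE

Orientations are given as a unit quaternion [x, y, z, w].
In Python, from station import telemetry, snapshot, ticket gives the robot as it stands.
- The arm moves only by the tool move_arm, never from a script. Its argument "commands" is text: rows parted by semicolons, each of 7 numbers parted by spaces: the shift along the tool's x, y, z in mm, then the turn, a rotation vector about the tool's x, y, z in degrees, then the opening, from -1 (shut) to 1 (fully open). A call has exactly 5 rows; each row is the pose to reach, as a shift and turn from the pose commanded when the call began, along the tool's axes at that moment; what a row does not reach only later rows make up. A row lasts 1/8 s, in which the tool goes at most 62.5 mm and 10.7 degrees, less where a joint would pass 70% of its speed; a pose out of reach is approached as far as the arm can. A call with a gripper value outside its range is refused whole. The fingers move at their own pace and stop on an object; "grip_force" is the grip in N (left out, the last holds). Time passes only in rows, so rows that repeat a pose let the fingers close, or fill a call up. It gives the time, the measured TCP pose, the force, the opening and the grip force at its end, in the units of the state.
- telemetry.sense(): the state, without advancing time (a new reading comes with each control period).
- snapshot(name): name is "side" or "top"; returns a dict with "image" (400x640x3 uint8, red, green, blue), "fx", "fy", "cx", "cy" (pixels), "pose" (4x4, takes a point from camera to world coordinates). Camera axes: x right, y down, z forward; pixel columns grow to the right and rows downward; lengths in m; the calibration is good to about 2 mm. A picture is of the moment at which its call begins. There is no depth.
- ticket.sign_off(): hands the job in; it is judged then, once.
The state is a dict: "t": time; "q": joint angles; "qd": joint speeds; "tau": joint torques, N m; "tcp_pos": TCP position; "tool_rot": TCP orientation; "force": force on the tool from outside, world axes, zero at the start; "ft_torque": the same for the moment, N m; "finger_gap": opening from 0.0 (shut) to 1.0 (fully open); "gripper_force": force on a finger pad.
Only numpy, scipy, OpenCV 4.12 (cv2) and the standard library are available. Lean on these libraries where they do the work, as an engineer would, in place of code of your own. Each camera call takes 0.05 s, during which the arm holds its last target. There are 200 camera calls.

TASK

Take the cutter bar with the round cutter out of the fitted tray, slide it shank first, notch up, fully home into the square socket of the tool handle that lies in the cradle, and then flip the latch on the socket all the way down so that its tooth drops into the bar's notch. Ease the bar in gently without forcing it, and leave the other two bars in their slots and everything else on the bench where it is.

Things in the scene. Friction and masses are not known exactly. Their poses are not given: they have to be found in the camera images.
- round_bar: The bar to fit: bright steel, 20 mm square, 190 mm long, 0.35 kg, with a dark round disc cutter (30 mm across) on one end. Origin: centre of its underside; x runs to the plain shank end (+95 mm, last 5 mm chamfered), z up. Full square from x = -62 to +91 mm; a thinner neck carries the cutter (centre x = -80 mm). Notch 8 mm deep across the top at x = 17 to 35 mm. Mass centre near x = 0.
- square_bar: Another bar lying in the tray: steel, 20 mm square, 190 mm long, 0.35 kg, with a square cutter 26 mm wide. Origin at the centre of its underside; x runs along the bar to the plain shank end (x = +95 mm), z up. Same shape as round_bar otherwise.
- pointed_bar: Another bar lying in the tray: steel, 20 mm square, 190 mm long, 0.35 kg, with a diamond cutter 30 mm across, pointing ahead. Origin at the centre of its underside; x runs along the bar to the plain shank end (x = +95 mm), z up. Same shape as round_bar otherwise.
- round_bar_shank (a point): Centre of the shank end face of the round-cutter bar (the end that goes into the socket).
- bar_tray: Fixed wooden tray, 216 x 185 x 30 mm, origin under its centre. Slots along x at y = -54, 0, +54 mm, 24 mm wide (36 mm at the cutter end), floor at z = 8 mm; bars lie in them in any order, tops 2 mm below the tray's top, shank to +x. A finger gap from x = -8 to +32 mm, floor at z = 8 mm, crosses the slots: only there can a bar be gripped by its sides (34 mm free between bars).
- tool_handle: Tool handle with dark foam grip and square steel receiver, strapped in a fixed wooden cradle 275 x 90 mm. Origin under its centre; x is the way the bar is pushed in. Receiver 40 mm square, top at z = 66 mm. Bore 22.5 mm square, axis at y = 0, z = 46 mm, from the mouth at x = -120 mm to its bottom at x = -10 mm. With the bar home (its underside at z = 36 mm), 80 mm of it stand out.
- socket_mouth (a point): Centre of the bore's mouth (tool_handle frame: x = -120, z = 46 mm). A flange 54 mm square, with a mouth flared to about 32 mm, stands 9 mm ahead of it.
- latch (a joint): Flip latch on top of the receiver, rad: 0 = down flat (tooth in the bar's notch), up to 1.75; starts raised at 1.0 to 1.5 and stays where it is left. It turns about tool_handle's y axis; raised it points up, and it comes down towards the mouth. Its tooth enters the notch only when the bar is home.
- latch_pivot (a point): Pivot of the latch, on top of the receiver (tool_handle frame: x = -45, z = 72 mm).
- latch_tip (a point): Top of the thumb roll at the latch's free end, 60 mm from the pivot; with the latch down it is 80 mm above the bench and 15 mm behind the mouth.
- burl: Round wooden blank 40 mm across, 62 mm high, standing in the lathe chuck behind the work. Origin at the centre of its underside. Leave alone.
- brush_: Bench brush with wooden back, 22 x 160 x 33 mm, long along y. Origin under its centre. Leave alone.
- pen_blank: Square wooden pen blank, 19 x 130 x 19 mm, long along its y, lying on the bench between the tray and the handle. Origin under its centre. Leave alone.

How it is judged:
On the way, in this order (a step that is already met when the one before it is completed fails the run):
1. the round-cutter bar is fully home in the socket (within 6 mm of the bottom), in line with it (x of round_bar_shank in the frame of tool_handle between -0.016 and -0.004 m and y of round_bar_shank in the frame of tool_handle between -0.004 and 0.004 m and z of round_bar_shank in the frame of tool_handle between 0.04 and 0.052 m and angle between the x axis of round_bar and the x axis of tool_handle, either way round below 0.06 rad), for 0.2 s.
2. the latch is down (value of joint latch below 0.1 rad), for 0.2 s.
At the end, for the whole second after the job is handed in: The round-cutter bar lies fully home in the socket, notch up: shank end within 5 mm of the bottom, in line within 3.4 degrees, at rest and let go; the latch is down (below 0.1 rad); the other two bars are within 15 mm of their places in the tray and the other loose things within 30 mm of theirs (x of round_bar_shank in the frame of tool_handle between -0.015 and -0.004 m and y of round_bar_shank in the frame of tool_handle between -0.004 and 0.004 m and z of round_bar_shank in the frame of tool_handle between 0.04 and 0.052 m and angle between the x axis of round_bar and the x axis of tool_handle, either way round below 0.06 rad and value of joint latch below 0.1 rad and linear speed of round_bar below 0.02 m/s and angle between round_bar's own z axis and vertical below 0.1 rad and distance of each of square_bar, pointed_bar from where it was at the start of the episode below 0.015 m and distance of each of burl, brush_, pen_blank from where it was at the start of the episode below 0.03 m); the robot touches nothing.
It fails at once if the bar is forced: more than 40 N between the bar and the handle (contact force between round_bar and tool_handle above 40 N).
It fails at once if another bar is disturbed (moved more than 15 mm) (distance of any of square_bar, pointed_bar from where it was at the start of the episode above 0.015 m).
It fails at once if a bystander is knocked about (moved more than 30 mm) (distance of any of burl, brush_, pen_blank from where it was at the start of the episode above 0.03 m).
It also fails if it takes over 72 s, if anything falls off the work surface, if the arm or the gripper's body presses on something with over 40 N, if the wrist force passes 120 N, or if a joint passes its speed limit or range.

## Working session

There is one attempt and no reset: what is moved stays moved. The work goes in short steps, Python scripts to look and compute and a tool call to move; the robot and the scene stay as the last step left them, time stands still between calls to the robot, and variables do not carry over. Pictures are saved under pics/ and viewed, at most 10 in all, crops included, and the job is handed in when it is done.

Besides the shell and the picture viewer there is one more tool, called after "Emit:" by a JSON object that holds its "fn" and its "kwargs", one argument or row to a line. move_arm: Moves the arm, as the interface text tells. Its arguments: {"type":"object","properties":{"commands":{"type":"string"},"grip_force":{"type":"number"}},"required":["commands"]}

```bash
mkdir -p pics; python3 - <<'E'
from station import telemetry, snapshot
import cv2, numpy as np
for n in("top","side"):
    s=snapshot(n); cv2.imwrite(f"pics/{n}0.png",s["image"][:,:,::-1]); print(n,s["fx"],s["fy"],s["cx"],s["cy"]); print(np.round(s["pose"],4).tolist())
d=telemetry.sense(); print({k:d[k] for k in("t","q","tcp_pos","tool_rot","force","finger_gap")})
E
```

```text
top 414.01811413541685 414.01811413541685 331.1620435448037 199.1107432162933
[[0.016, -0.9956, 0.0921, 0.504], [-0.9999, -0.0157, 0.0039, -0.0976], [-0.0024, -0.0921, -0.9957, 1.4882], [0.0, 0.0, 0.0, 1.0]]
side 365.11178655630164 365.11178655630164 313.41058799183287 202.29940873269626
[[-0.8259, -0.3195, 0.4646, 0.1464], [-0.5636, 0.4417, -0.6981, 0.6319], [0.0179, -0.8383, -0.5449, 0.6305], [0.0, 0.0, 0.0, 1.0]]
{'t': 0.1, 'q': array([-1.43051908e+00,  5.28341858e-01,  1.43375379e+00,  3.19406163e-05,
        1.18139012e+00, -1.78516928e-01]), 'tcp_pos': array([ 0.19582606, -0.59287045,  0.23045721]), 'tool_rot': array([ 9.87323681e-01,  1.58716893e-01,  3.28631854e-05, -9.46102993e-04]), 'force': array([-0.0742972 , -0.13734496, -0.03244184]), 'finger_gap': 0.9985428029339146}
```

View pics/top0.png

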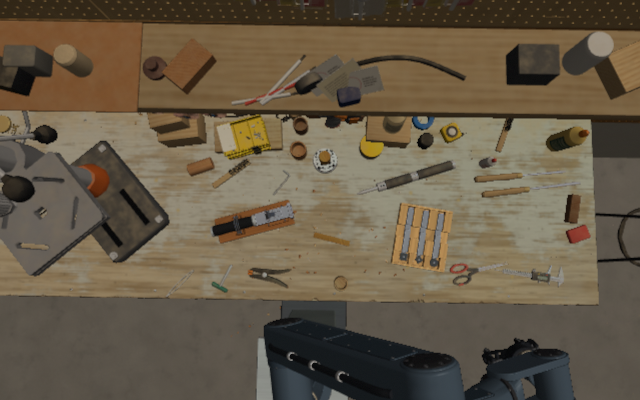

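View pics/side0.png

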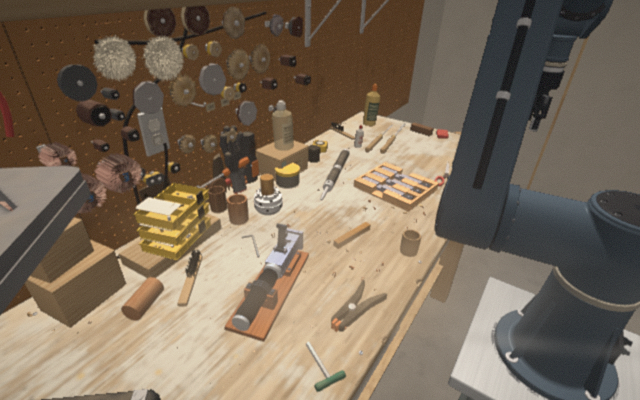

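The top view shows the handle in its cradle around (255,222) and the tray around (422,237). In the side view they are at (270,280) and (400,185). I'll enlarge both views.

```bash
cat > h.py <<'E'
import numpy as np, cv2
from station import telemetry, snapshot
from scipy.spatial.transform import Rotation as R
def ray(s,u,v,z):
    P=np.array(s["pose"]); d=P[:3,:3]@[(u-s["cx"])/s["fx"],(v-s["cy"])/s["fy"],1]; o=P[:3,3]
    return o+d*(z-o[2])/d[2]
def proj(s,p):
    P=np.array(s["pose"]); c=(np.atleast_2d(p)-P[:3,3])@P[:3,:3]
    return np.c_[s["cx"]+s["fx"]*c[:,0]/c[:,2], s["cy"]+s["fy"]*c[:,1]/c[:,2]]
def crop(s,u0,v0,w,h,k,name):
    im=s["image"][v0:v0+h,u0:u0+w,::-1]; return cv2.resize(im,None,fx=k,fy=k,interpolation=cv2.INTER_CUBIC)
E
python3 - <<'E'
from h import *
t=snapshot("top"); s=snapshot("side")
a=crop(t,385,197,80,80,5,0); b=crop(t,205,190,100,60,4,0); c=crop(s,350,155,100,60,4,0)
im=np.zeros((600,800,3),np.uint8); im[:400,:400]=a; im[:240,400:]=b; im[250:490,400:]=c
cv2.imwrite("pics/c1.png",im)
E
```

```text
(no output)
```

View pics/c1.png

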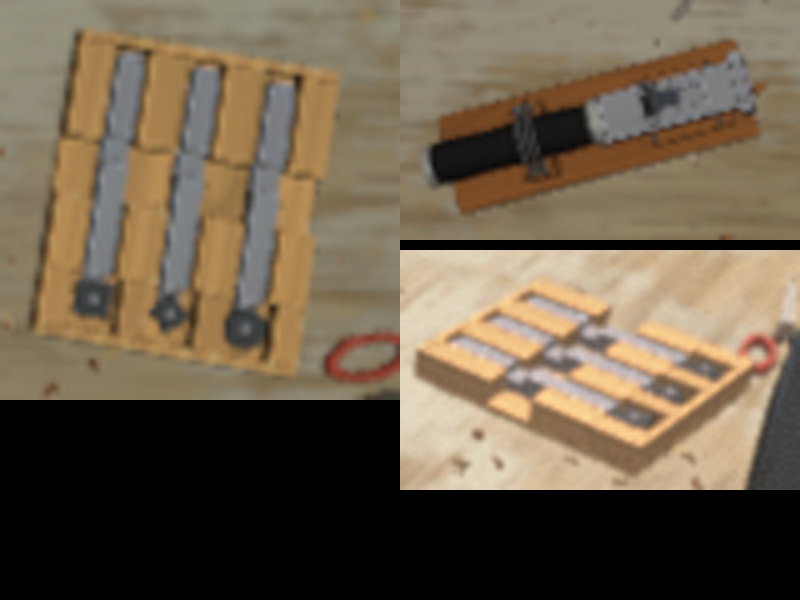

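The top view has the tray corners, in crop pixels, at about (80,30), (340,75), (298,375) and (35,333). The round cutter is the rightmost bar, with its disc at (243,327). The handle's mouth flange is on the right at crop (740,75). Next I need a closer look at the handle in both views.

```bash
python3 - <<'E'
from h import *
t=snapshot("top"); s=snapshot("side")
b=crop(t,207,193,96,54,8,0)[:300,:]; 
a=crop(s,220,215,100,125,5,0)[:600]
c=crop(t,210,195,90,50,5,0)
im=np.zeros((600,800,3),np.uint8); im[:600,:500]=a[:600]
d=crop(s,262,218,50,60,6,0); im[:360,500:]=d
cv2.imwrite("pics/c2.png",im)
im=np.zeros((600,800,3),np.uint8);im[:432,:768]=crop(t,207,193,96,54,8,0);cv2.imwrite("pics/c3.png",im)
E
```

```text
(no output)
```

View pics/c2.png

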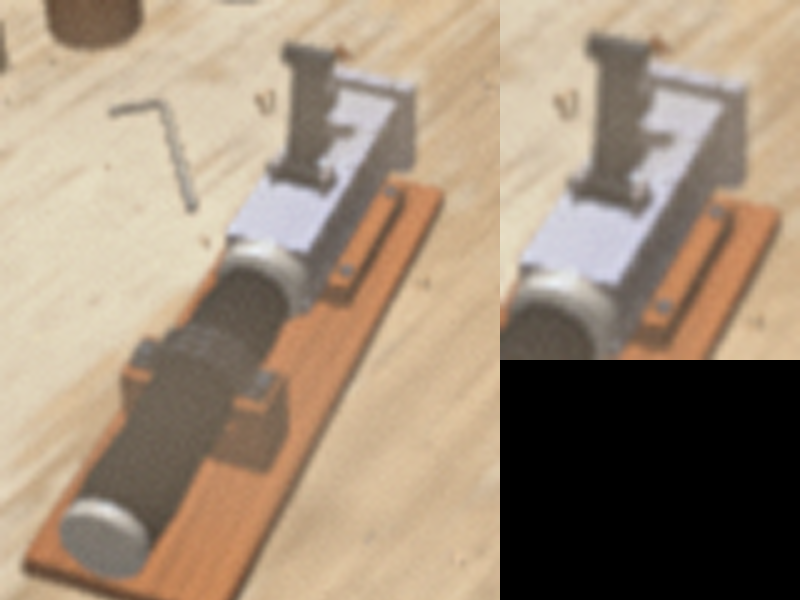

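View pics/c3.png

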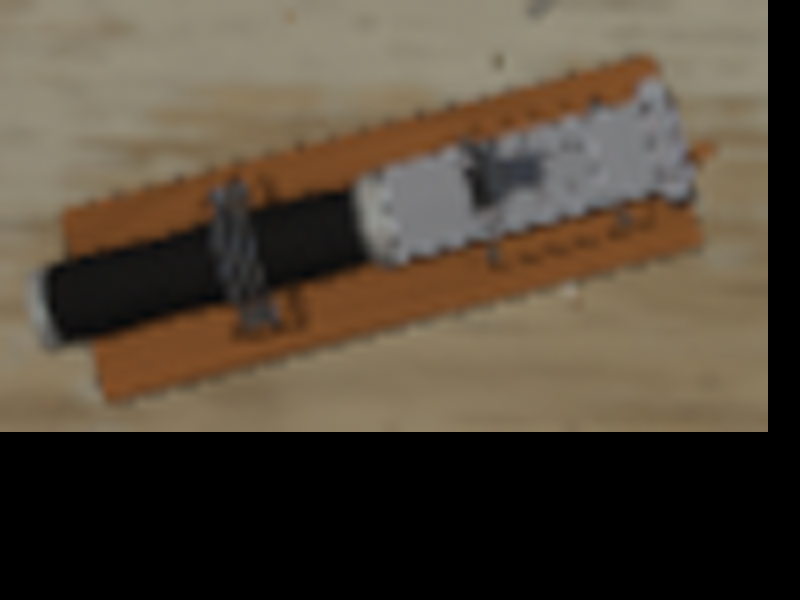

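```bash
cat > fit.py <<'E'
from h import *
from scipy.optimize import least_squares
t=snapshot("top"); s=snapshot("side")
px=lambda u,v,k,u0,v0,a=0,b=0:np.array([u0+(u-a+.5)/k-.5,v0+(v-b+.5)/k-.5])
def W(p,P):
    c,n=np.cos(p[2]),np.sin(p[2]); P=np.atleast_2d(P); return np.c_[p[0]+c*P[:,0]-n*P[:,1],p[1]+n*P[:,0]+c*P[:,1],P[:,2]]
# tray
X,Y=.108,.0925
tp=[((80,30),(X,Y)),((340,75),(X,-Y)),((298,375),(-X,-Y)),((35,333),(-X,Y))]
ts=[((415,350),(X,Y)),((530,278),(X,-Y)),((750,365),(-X,-Y)),((635,447),(-X,Y))]
def ft(p,sel):
    r=[]
    if 't' in sel: r+=[proj(t,W(p,[*m,.03]))[0]-px(*i,5,385,197) for i,m in tp]
    if 's' in sel: r+=[proj(s,W(p,[*m,.03]))[0]-px(*i,4,350,155,400,250) for i,m in ts]
    return np.ravel(r)
for sel in('t','s','ts'):
    o=least_squares(ft,[.4,-.4,0],args=(sel,)); print('tray',sel,np.round(o.x,4)); print(np.round(o.fun,1))
# handle
pt=lambda u,v:px(u,v,8,207,193)
ps=lambda u,v:px(u,v,5,220,215)
cx,cy=.1375,.045
C=[(t,pt(65,212),(cx,-cy)),(t,pt(655,55),(-cx,-cy)),(t,pt(700,245),(-cx,cy)),(t,pt(107,403),(cx,cy)),
   (s,ps(443,192),(-cx,cy)),(s,ps(235,598),(cx,cy)),(s,ps(25,565),(cx,-cy))]
L=[(t,pt(395,178),-.02,.066),(t,pt(600,108),-.02,.066),(t,pt(405,262),.02,.066),(t,pt(640,200),.02,.066),
   (s,ps(385,118),.02,.066),(s,ps(307,248),.02,.066),(s,ps(232,232),-.02,.066),(s,ps(262,190),-.02,.066)]
def fh(p,sel):
    r=[]
    for c,i,m in C:
        if (c is t and 't' in sel) or (c is s and 's' in sel): r+=list(proj(c,W(p,[*m,p[3]]))[0]-i)
    for c,i,y,z in L:
        if (c is t and 't' in sel) or (c is s and 's' in sel):
            q=proj(c,W(p,[[-.12,y,z],[0,y,z]])); d=(q[1]-q[0])/np.linalg.norm(q[1]-q[0]); e=i-q[0]; r.append(2*(d[0]*e[1]-d[1]*e[0]))
    if 's' in sel: r+=list(proj(s,W(p,[-.12,.027,.073]))[0]-ps(413,88))
    r.append((p[3]-.012)*100)
    return np.array(r)
for sel in('t','s','ts'):
    o=least_squares(fh,[.5,.1,1.4,.012],args=(sel,)); print('handle',sel,np.round(o.x,4)); print(np.round(o.fun,1))
p=o.x
print('mouth',W(p,[-.12,0,.046]))
E
python3 fit.py
```

```text
tray t [ 0.5104 -0.4133 -0.1482]
[ 0.1 -0.1  0.  -0.6 -0.1  0.6 -0.1  0.2]
tray s [ 0.5121 -0.4045 -0.1471]
[-1.4 -0.1  0.8  0.2  0.3 -0.9  0.4  0.4]
tray ts [ 0.5121 -0.4109 -0.1482]
[-0.5 -0.6 -0.6 -1.1 -0.7  0.  -0.7 -0.3 -0.5 -0.9  1.6 -0.4  0.9 -1.7
  1.2 -0.5]
handle t [0.5559 0.1805 1.8527 0.0107]
[-0.6  0.4  0.1 -0.1  0.9  0.4  0.1  1.  -2.1  1.4  0.2 -0.3 -0.1]
handle s [0.5574 0.1764 1.8581 0.007 ]
[ 1.8 -1.5  0.   3.2  1.7 -2.2  0.7  1.7 -1.5 -2.5 -1.   1.7 -0.5]
handle ts [0.5562 0.179  1.8586 0.0103]
[-0.2  0.6  0.4 -0.4  1.3  0.1  0.7  1.2  1.6 -1.8 -0.4  3.3  1.  -2.1
 -2.1  1.1  0.2 -0.6  0.9  2.  -1.2 -2.2 -1.3  2.4 -0.2]
mouth [[0.59030212 0.06393447 0.046     ]]
```

```bash
cat >> h.py <<'E'
T=np.array([.5110,-.4125,-.148]); H=np.array([.5562,.1795,1.8565])
def W(p,P):
    c,n=np.cos(p[2]),np.sin(p[2]); P=np.atleast_2d(P); return np.c_[p[0]+c*P[:,0]-n*P[:,1],p[1]+n*P[:,0]+c*P[:,1],P[:,2]]
def rel(pos,yaw,q=None):
    "shift mm / turn deg in tool axes to reach pos with tool x at yaw, tool down"
    d=telemetry.sense(); r=R.from_quat(d["tool_rot"]); tgt=R.from_euler('z',yaw)*R.from_quat([1,0,0,0])
    rv=(r.inv()*tgt).as_rotvec(degrees=True); sh=r.inv().apply(np.array(pos)-d["tcp_pos"])*1000
    print('t',round(d["t"],2),'shift',sh.round(1),'turn',rv.round(2)); return sh,rv
E
python3 - <<'E'
from h import *
t=snapshot("top")
def inT(u,v,z,k=5):
    p=ray(t,385+(u+.5)/k-.5,197+(v+.5)/k-.5,z)-[T[0],T[1],0]; c,n=np.cos(T[2]),np.sin(T[2]); return np.round([c*p[0]+n*p[1],-n*p[0]+c*p[1]],4)
print('shank',inT(282,80,.028),'disc',inT(243,327,.025),'neck',inT(252,302,.028), 'other shanks',inT(130,52,.028),inT(208,67,.028))
g=W(T,[.012,-.054,.10])[0]; print(g); rel(g,T[2])
E
```

```text
shank [ 0.0954 -0.0542] disc [-0.0802 -0.0522] neck [-0.0619 -0.0552] other shanks [0.0975 0.0545] [ 0.096  -0.0014]
[ 0.51490596 -0.46767919  0.1       ]
t 0.45 shift [342.3 -19.4 131.3] turn [-1.000e-02  0.000e+00  2.674e+01]
```

Emit:
{"fn": "move_arm", "kwargs": {
  "commands": "60 -4 15 0 0 9 -0.1; 120 -8 30 0 0 18 -0.1; 180 -11 45 0 0 26.7 -0.1; 240 -14 60 0 0 26.7 -0.1; 300 -17 75 0 0 26.7 -0.1",
  "grip_force": 40
}}

```text
t: 1.08
tcp_pos: [0.4772, -0.4827, 0.1559]
tool_rot: [0.997, -0.074, 0.0, 0.0]
force: [-0.3, -1.4, 0.6]
finger_gap: 0.448
gripper_force: 0.0
```

```bash
python3 - <<'E'
from h import *
g=W(T,[.012,-.054,.10])[0]; rel(g,T[2]); print(telemetry.sense()["finger_gap"])
E
```

```text
t 1.07 shift [ 35.1 -20.4  55.9] turn [ 0.03 -0.02  0.03]
0.4482132630989882
```

Emit:
{"fn": "move_arm", "kwargs": {
  "commands": "18 -10 25 0 0 0 -0.1; 35 -20 50 0 0 0 -0.1; 35 -20 56 0 0 0 -0.1; 35 -20 56 0 0 0 -0.1; 35 -20 56 0 0 0 -0.1"
}}

```text
t: 1.7
tcp_pos: [0.5126, -0.47, 0.1017]
tool_rot: [0.997, -0.074, 0.001, 0.001]
force: [-0.5, -0.2, -0.5]
finger_gap: 0.447
gripper_force: 0.0
```

```bash
python3 - <<'E'
from h import *
g=W(T,[.012,-.054,.10])[0]; rel(g,T[2])
t=snapshot("top"); s=snapshot("side")
im=np.zeros((600,800,3),np.uint8); im[:400,:400]=crop(t,385,197,80,80,5,0); im[:420,400:]=crop(s,345,135,100,105,4,0)
cv2.imwrite("pics/g1.png",im)
p=telemetry.sense()["tcp_pos"]; print(proj(t,p),proj(s,p))
E
```

```text
t 1.7 shift [ 1.9 -2.6  1.7] turn [ 0.09 -0.08 -0.03]
[[443.90845421 236.5949644 ]] [[405.33392677 154.59070974]]
```

View pics/g1.png

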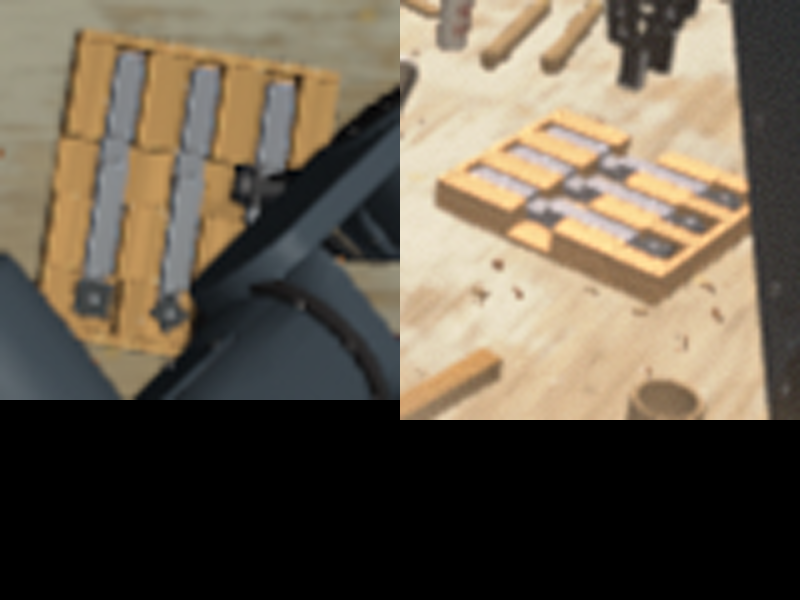

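The right crop shows the fingertips at about (630,85) and (658,70), and the projected TCP agrees with their midpoint. The left crop shows the gripper over the round bar's gap. Next I descend.

Emit:
{"fn": "move_arm", "kwargs": {
  "commands": "0 0 30 0 0 0 -0.1; 0 0 60 0 0 0 -0.1; 0 0 78 0 0 0 -0.1; 0 0 87 0 0 0 -0.1; 0 0 87 0 0 0 -0.1"
}}

```text
t: 2.42
tcp_pos: [0.513, -0.4688, 0.0132]
tool_rot: [0.997, -0.074, -0.0, -0.0]
force: [0.9, -0.1, -0.4]
finger_gap: 0.446
gripper_force: 0.0
```

```bash
python3 - <<'E'
from h import *
g=W(T,[.012,-.054,.012])[0]; rel(g,T[2])
E
```

```text
t 2.42 shift [ 1.7 -1.4  1.2] turn [-0.01  0.01  0.03]
```

Close gently.

Emit:
{"fn": "move_arm", "kwargs": {
  "commands": "1 -1 1 0 0 0 -0.5; 1 -1 1 0 0 0 -0.7; 1 -1 1 0 0 0 -0.9; 1 -1 1 0 0 0 -1; 1 -1 1 0 0 0 -1",
  "grip_force": 60
}}

```text
t: 3.05
tcp_pos: [0.515, -0.4684, 0.0137]
tool_rot: [0.997, -0.073, 0.001, 0.001]
force: [1.1, 1.7, 6.6]
finger_gap: 0.212
gripper_force: 61.9
```

Emit:
{"fn": "move_arm", "kwargs": {
  "commands": "0 0 0 0 0 0 -1; 0 0 -10 0 0 0 -1; 0 0 -40 0 0 0 -1; 0 0 -70 0 0 0 -1; 0 0 -90 0 0 0 -1"
}}

```text
t: 3.68
tcp_pos: [0.5139, -0.4677, 0.1032]
tool_rot: [0.997, -0.074, -0.0, -0.0]
force: [-0.8, 0.5, -3.8]
finger_gap: 0.212
gripper_force: 60.9
```

```bash
python3 - <<'E'
from h import *
d=telemetry.sense(); print(d["ft_torque"],d["gripper_force"])
print('mouth',W(H,[-.12,0,.046]))
# pregrasp: shank 30 mm before flange: shank at handle x=-.16 -> grip x=-.16-.083
g=W(H,[-.243,0,.11])[0]; print(g); rel(g,H[2])
E
```

```text
[ 0.0271212  -0.02742895  0.02036409] 60.887678638100624
mouth [[0.59001992 0.06436437 0.046     ]]
[ 0.62468534 -0.05364965  0.11      ]
t 3.67 shift [  48.8 -425.9   -6.8] turn [-2.0000e-02  1.0000e-02 -1.1481e+02]
```

Emit:
{"fn": "move_arm", "kwargs": {
  "commands": "5 -35 -5 0 0 -10.5 -1; 10 -75 -10 0 0 -21 -1; 15 -115 -15 0 0 -31.5 -1; 20 -160 -20 0 0 -42 -1; 25 -205 -25 0 0 -52.5 -1"
}}

```text
t: 4.3
tcp_pos: [0.5685, -0.267, 0.1269]
tool_rot: [0.926, 0.378, -0.0, -0.001]
force: [0.8, 0.3, -3.4]
finger_gap: 0.215
gripper_force: 60.9
```

```bash
python3 - <<'E'
from h import *
g=W(H,[-.243,0,.11])[0]; rel(g,H[2])
E
```

```text
t 4.3 shift [ 189.4 -113.1   17.1] turn [-1.000e-01 -4.000e-02 -6.198e+01]
```

Emit:
{"fn": "move_arm", "kwargs": {
  "commands": "35 -20 0 0 0 -10.5 -1; 75 -42 0 0 0 -21 -1; 115 -65 0 0 0 -31.5 -1; 155 -90 0 0 0 -42 -1; 184 -110 0 0 0 -52 -1"
}}

```text
t: 4.92
tcp_pos: [0.6242, -0.0595, 0.1268]
tool_rot: [0.666, 0.746, -0.0, -0.001]
force: [-0.3, 0.0, -3.6]
finger_gap: 0.213
gripper_force: 60.9
```

```bash
python3 - <<'E'
from h import *
g=W(H,[-.243,0,.11])[0]; rel(g,H[2])
E
```

```text
t 4.92 shift [ 5.7  1.2 16.8] turn [-0.1  -0.06 -9.91]
```

Emit:
{"fn": "move_arm", "kwargs": {
  "commands": "5 1 17 0 0 -9.9 -1; 5 1 40 0 0 -9.9 -1; 5 1 65 0 0 -9.9 -1; 5 1 85 0 0 -9.9 -1; 5 1 85 0 0 -9.9 -1"
}}

```text
t: 5.55
tcp_pos: [0.6233, -0.0562, 0.0403]
tool_rot: [0.602, 0.798, -0.001, -0.002]
force: [-0.4, -0.8, -3.1]
finger_gap: 0.214
gripper_force: 60.7
```

```bash
python3 - <<'E'
from h import *
g=W(H,[-.243,0,.042])[0]; sh,rv=rel(g,H[2])
t=snapshot("top"); s=snapshot("side")
im=np.zeros((600,800,3),np.uint8); im[:280,:]=crop(t,205,190,100,35,8,0); im[280:,:800]=crop(s,240,190,100,40,8,0)
cv2.imwrite("pics/i1.png",im)
# predicted bar top edges & receiver edges in both
for n,c,u0,v0,o in(("top",t,205,190,0),("side",s,240,190,280)):
    for P in([-.16,0,.056],[-.129,.027,.073],[-.129,-.027,.073],[-.12,0,.046]):
        print(n,P,((proj(c,W(H,P))[0]-[u0,v0])*8+[0,o]).round())
E
```

```text
t 5.55 shift [ 2.1  2.  -1.7] turn [-0.25 -0.15 -0.41]
top [-0.16, 0, 0.056] [736. 149.]
top [-0.129, 0.027, 0.073] [679. 227.]
top [-0.129, -0.027, 0.073] [646. 105.]
top [-0.12, 0, 0.046] [649. 175.]
side [-0.16, 0, 0.056] [450. 590.]
side [-0.129, 0.027, 0.073] [497. 621.]
side [-0.129, -0.027, 0.073] [335. 586.]
side [-0.12, 0, 0.046] [407. 688.]
```

View pics/i1.png

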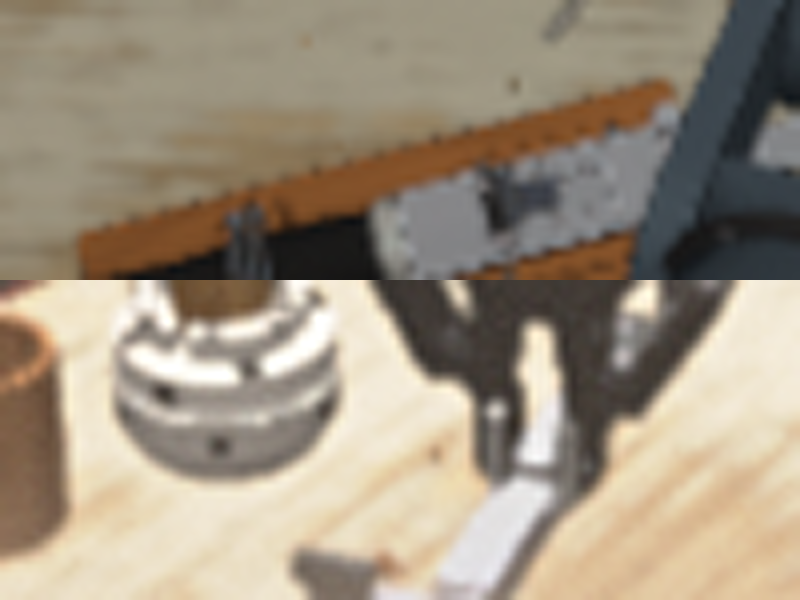

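The top view at the mouth is hidden by the arm. The side view shows the bar held, with its tip at about (470,590) and running off the crop. I'll overlay the predicted model on the side view.

```bash
cat > ov.py <<'E'
from h import *
def ov(s,Hp,name,u0=275,v0=212,w=75,h=57,k=10):
    im=crop(s,u0,v0,w,h,k,0); d=telemetry.sense(); r=R.from_quat(d["tool_rot"])
    A=r.as_matrix(); yaw=np.arctan2(A[1,0],A[0,0]); b=d["tcp_pos"]
    def line(P,col):
        q=((proj(s,np.array(P))-[u0,v0]+.5)*k).round().astype(int); cv2.polylines(im,[q.reshape(-1,1,2)],False,col,1)
    for y in(-.02,.02): line(W(Hp,[[-.12,y,.066],[0,y,.066]]),(0,0,255))
    f=.027
    for x in(-.129,-.12): line(W(Hp,[[x,-f,.019],[x,-f,.073],[x,f,.073],[x,f,.019]]),(0,160,0))
    def B(P): P=np.array(P)-[.0122,0,.0057]; return b+(P*[1,-1,-1])@A.T
    line(B([[.02,-.01,.02],[.095,-.01,.02],[.095,.01,.02],[.02,.01,.02]]),(255,0,0))
    line(B([[.095,.01,.02],[.095,.01,0],[.02,.01,0]]),(255,0,0))
    cv2.imwrite(name,im); print('yaw',yaw)
E
python3 - <<'E'
from ov import *
ov(snapshot("side"),H,"pics/o1.png"); rel(W(H,[-.243,0,.042])[0],H[2])
E
```

```text
yaw 1.8492971451955782
t 5.7 shift [ 3.5 -0.2  1. ] turn [ 0.08  0.05 -0.41]
```

View pics/o1.png

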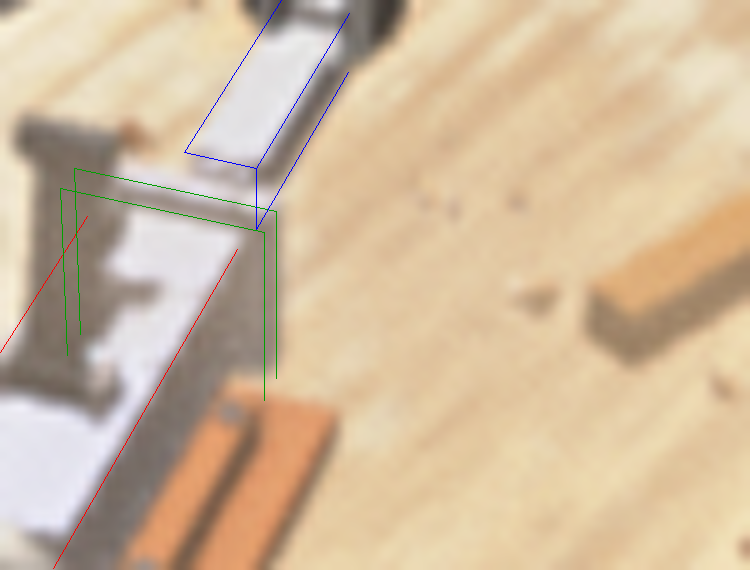

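The overlay fits: the bar lines are within about 1 px, the receiver edge matches, and the flange sits some 1.5 px (about 3 mm) closer to the bar. I'll advance slowly while watching the force.

Emit:
{"fn": "move_arm", "kwargs": {
  "commands": "8 0 1 0 0 -0.4 -1; 14 0 1 0 0 -0.4 -1; 20 0 1 0 0 -0.4 -1; 26 0 1 0 0 -0.4 -1; 30 0 1 0 0 -0.4 -1"
}}

```text
t: 6.32
tcp_pos: [0.6167, -0.0272, 0.0414]
tool_rot: [0.599, 0.801, -0.0, -0.0]
force: [0.0, 0.3, -3.3]
finger_gap: 0.216
gripper_force: 60.8
```

```bash
python3 - <<'E'
from h import *
rel(W(H,[-.203,0,.042])[0],H[2]); d=telemetry.sense(); print(d["force"],d["ft_torque"])
E
```

```text
t 6.33 shift [12.4  0.2 -0.6] turn [-0.   -0.    0.02]
[ 0.04060869  0.32335595 -3.34067049] [ 0.02300202 -0.01367549  0.01304994]
```

Emit:
{"fn": "move_arm", "kwargs": {
  "commands": "2 0 0 0 0 0 -1; 4 0 0 0 0 0 -1; 6 0 0 0 0 0 -1; 8 0 0 0 0 0 -1; 10 0 0 0 0 0 -1"
}}

```text
t: 6.95
tcp_pos: [0.614, -0.0181, 0.0413]
tool_rot: [0.599, 0.801, -0.0, -0.0]
force: [0.9, -0.3, -3.3]
finger_gap: 0.208
gripper_force: 60.8
```

Emit:
{"fn": "move_arm", "kwargs": {
  "commands": "2 0 0 0 0 0 -1; 4 0 0 0 0 0 -1; 6 0 0 0 0 0 -1; 8 0 0 0 0 0 -1; 8 0 0 0 0 0 -1"
}}

```text
t: 7.58
tcp_pos: [0.6117, -0.0103, 0.0413]
tool_rot: [0.599, 0.801, -0.0, -0.0]
force: [0.1, -0.3, -2.9]
finger_gap: 0.21
gripper_force: 60.8
```

```bash
python3 - <<'E'
from h import *
rel(W(H,[-.203,0,.042])[0],H[2]); d=telemetry.sense(); print(R.from_quat(d["tool_rot"]).inv().apply(d["force"]),R.from_quat(d["tool_rot"]).inv().apply(d["ft_torque"]))
E
```

```text
t 7.58 shift [-5.3  0.2 -0.7] turn [-0.01 -0.    0.01]
[-0.34399226  0.0061757   2.93797211] [ 0.01375488  0.00119162 -0.01866347]
```

Emit:
{"fn": "move_arm", "kwargs": {
  "commands": "2 0 0 0 0 0 -1; 4 0 0 0 0 0 -1; 6 0 0 0 0 0 -1; 9 0 0 0 0 0 -1; 12 0 0 0 0 0 -1"
}}

```text
t: 8.2
tcp_pos: [0.6084, 0.0012, 0.0413]
tool_rot: [0.599, 0.801, 0.0, -0.0]
force: [1.3, -0.3, -2.8]
finger_gap: 0.213
gripper_force: 60.8
```

Emit:
{"fn": "move_arm", "kwargs": {
  "commands": "2 0 0 0 0 0 -1; 5 0 0 0 0 0 -1; 8 0 0 0 0 0 -1; 11 0 0 0 0 0 -1; 14 0 0 0 0 0 -1"
}}

```text
t: 8.82
tcp_pos: [0.6044, 0.0147, 0.0413]
tool_rot: [0.599, 0.801, -0.0, -0.0]
force: [0.2, -0.2, -3.6]
finger_gap: 0.212
gripper_force: 60.8
```

```bash
python3 - <<'E'
from h import *
rel(W(H,[-.153,0,.042])[0],H[2]); d=telemetry.sense(); print(R.from_quat(d["tool_rot"]).inv().apply(d["force"]),R.from_quat(d["tool_rot"]).inv().apply(d["ft_torque"]))
E
```

```text
t 8.82 shift [18.7  0.2 -0.7] turn [-0. -0. -0.]
[-0.25698475  0.10164408  3.58460313] [ 0.01014424  0.05507175 -0.00903645]
```

Emit:
{"fn": "move_arm", "kwargs": {
  "commands": "3 0 0 0 0 0 -1; 6 0 0 0 0 0 -1; 9 0 0 0 0 0 -1; 12 0 0 0 0 0 -1; 15 0 0 0 0 0 -1"
}}

```text
t: 9.45
tcp_pos: [0.6003, 0.029, 0.0413]
tool_rot: [0.599, 0.801, 0.0, 0.0]
force: [0.0, 0.1, -3.8]
finger_gap: 0.213
gripper_force: 60.8
```

```bash
python3 - <<'E'
from ov import *
rel(W(H,[-.153,0,.042])[0],H[2]); ov(snapshot("side"),H,"pics/o2.png")
d=telemetry.sense(); print(R.from_quat(d["tool_rot"]).inv().apply(d["force"]),R.from_quat(d["tool_rot"]).inv().apply(d["ft_torque"]))
E
```

```text
t 9.45 shift [ 3.8  0.1 -0.7] turn [ 0.01  0.   -0.01]
yaw 1.8565227822039536
[0.88886012 0.50819581 4.11903167] [-0.08876471  0.05666199  0.06870822]
```

View pics/o2.png

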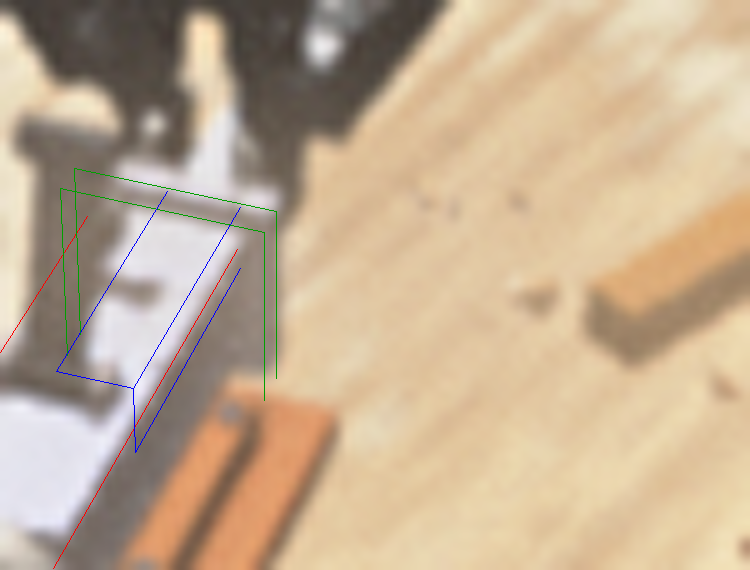

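The bar sits in the flange, in line with it. The flange is about 2 px nearer than the model. I'll advance slightly more, release, slide back along the bar and regrip.

Emit:
{"fn": "move_arm", "kwargs": {
  "commands": "2 0 0 0 0 0 -1; 4 0 0 0 0 0 -1; 5 0 0 0 0 0 -1; 5 0 0 0 0 0 -1; 5 0 0 0 0 0 -0.7"
}}

```text
t: 10.12
tcp_pos: [0.5989, 0.0336, 0.0413]
tool_rot: [0.599, 0.801, 0.0, 0.0]
force: [0.1, -0.6, -3.4]
finger_gap: 0.214
gripper_force: 60.8
```

Emit:
{"fn": "move_arm", "kwargs": {
  "commands": "0 0 0 0 0 0 -0.4; 0 0 0 0 0 0 -0.2; 0 0 0 0 0 0 -0.1; -3 0 0 0 0 0 -0.1; -8 0 0 0 0 0 -0.1"
}}

```text
t: 10.75
tcp_pos: [0.6012, 0.0258, 0.0414]
tool_rot: [0.599, 0.801, -0.0, 0.0]
force: [0.3, -0.2, -0.3]
finger_gap: 0.451
gripper_force: 0.0
```

```bash
python3 - <<'E'
from h import *
rel(W(H,[-.148-.057,0,.042])[0],H[2]); d=telemetry.sense(); print(d["force"],d["finger_gap"])
s=snapshot("side"); cv2.imwrite("pics/tmp.png",s["image"][:,:,::-1])
E
```

```text
t 10.75 shift [-44.8   0.2  -0.6] turn [0.   0.01 0.01]
[ 0.31041579 -0.20091954 -0.25124079] 0.4506981068463441
```

Emit:
{"fn": "move_arm", "kwargs": {
  "commands": "-15 0 2 0 0 0 -0.1; -32 0 3 0 0 0 -0.1; -48 0 4 0 0 0 -0.1; -48 0 4 0 0 0 -0.1; -48 0 4 0 0 0 -0.5",
  "grip_force": 40
}}

```text
t: 11.42
tcp_pos: [0.6143, -0.0202, 0.0372]
tool_rot: [0.6, 0.8, -0.0, -0.0]
force: [0.1, 0.2, -0.4]
finger_gap: 0.258
gripper_force: 0.0
```

Emit:
{"fn": "move_arm", "kwargs": {
  "commands": "0 0 0 0 0 0 -0.7; 0 0 0 0 0 0 -0.9; 0 0 0 0 0 0 -1; 0 0 0 0 0 0 -1; 0 0 0 0 0 0 -1"
}}

```text
t: 12.05
tcp_pos: [0.6145, -0.02, 0.0373]
tool_rot: [0.599, 0.801, -0.0, -0.0]
force: [-1.3, -1.8, 1.3]
finger_gap: 0.216
gripper_force: 43.8
```

```bash
python3 - <<'E'
from ov import *
rel(W(H,[-.209,0,.038])[0],H[2]); d=telemetry.sense(); print(R.from_quat(d["tool_rot"]).inv().apply(d["force"]),R.from_quat(d["tool_rot"]).inv().apply(d["ft_torque"]))
s=snapshot("side"); u0,v0=270,170
im=crop(s,u0,v0,75,57,10,0); d=telemetry.sense(); 
cv2.imwrite("pics/o3.png",im)
E
```

```text
t 12.05 shift [-1.2  0.3 -0.7] turn [-0.01 -0.01  0.  ]
[-1.3937455  -1.81331857 -1.28329016] [ 0.13615106 -0.1864466   0.02387992]
```

Emit:
{"fn": "move_arm", "kwargs": {
  "commands": "0 0 -1 0 -0.5 0 -1; 0 0 -2 0 -1 0 -1; 0 0 -3 0 -1.6 0 -1; 0 0 -4 0 -2.2 0 -1; 0 0 -4 0 -2.2 0 -1"
}}

```text
t: 12.72
tcp_pos: [0.6145, -0.0196, 0.0412]
tool_rot: [0.599, 0.801, -0.012, 0.015]
force: [-1.0, 0.4, -3.8]
finger_gap: 0.22
gripper_force: 43.3
```

```bash
cat > f.py <<'E'
from h import *
d=telemetry.sense(); r=R.from_euler('z',H[2])*R.from_quat([1,0,0,0]); i=r.inv()
p=d["tcp_pos"]; c,n=np.cos(H[2]),np.sin(H[2]); q=p[:2]-H[:2]
print('t',d["t"],'H-frame',np.round([c*q[0]+n*q[1],-n*q[0]+c*q[1],p[2]],4),'F',i.apply(d["force"]).round(1),'M',i.apply(d["ft_torque"]).round(3),'rot',(i*R.from_quat(d["tool_rot"])).as_rotvec(degrees=True).round(2))
E
python3 f.py
```

```text
t 12.725 H-frame [-2.075e-01  2.000e-04  4.120e-02] F [ 0.7 -0.9  3.8] M [-0.03  -0.097  0.046] rot [ 0.01 -2.19 -0.02]
```

Emit:
{"fn": "move_arm", "kwargs": {
  "commands": "3 0 -0.1 0 0 0 -1; 6 0 -0.2 0 0 0 -1; 9 0 -0.3 0 0 0 -1; 12 0 -0.4 0 0 0 -1; 15 0 -0.6 0 0 0 -1"
}}

```text
t: 13.35
tcp_pos: [0.6104, -0.0055, 0.0413]
tool_rot: [0.599, 0.8, -0.011, 0.015]
force: [0.4, -0.7, -3.8]
finger_gap: 0.221
gripper_force: 43.3
```

```bash
python3 f.py
```

```text
t 13.35 H-frame [-1.928e-01  1.000e-04  4.130e-02] F [-0.8  0.1  3.8] M [-0.11  -0.192  0.055] rot [-0.01 -2.2   0.01]
```

Emit:
{"fn": "move_arm", "kwargs": {
  "commands": "4 0 -0.2 0 0 0 -1; 8 0 -0.3 0 0 0 -1; 12 0 -0.5 0 0 0 -1; 16 0 -0.6 0 0 0 -1; 20 0 -0.8 0 0 0 -1"
}}

```text
t: 13.98
tcp_pos: [0.6048, 0.0137, 0.0414]
tool_rot: [0.599, 0.8, -0.011, 0.016]
force: [1.5, -0.3, -3.2]
finger_gap: 0.216
gripper_force: 43.3
```

```bash
python3 f.py
```

```text
t 13.975 H-frame [-1.727e-01  1.000e-04  4.140e-02] F [-0.7  1.4  3.2] M [-0.127 -0.241  0.114] rot [-0.02 -2.21  0.01]
```

Emit:
{"fn": "move_arm", "kwargs": {
  "commands": "3 0 -0.1 0 0 0 -1; 6 0 -0.2 0 0 0 -1; 9 0 -0.3 0 0 0 -1; 11 0 -0.4 0 0 0 -1; 13 0 -0.5 0 0 0 -1"
}}

```text
t: 14.6
tcp_pos: [0.6012, 0.026, 0.0414]
tool_rot: [0.599, 0.8, -0.011, 0.016]
force: [1.5, -1.2, -2.3]
finger_gap: 0.215
gripper_force: 43.4
```

```bash
python3 f.py
```

```text
t 14.6 H-frame [-0.1599  0.      0.0414] F [-1.6  1.1  2.3] M [-0.169 -0.267  0.099] rot [-0.02 -2.21  0.01]
```

Emit:
{"fn": "move_arm", "kwargs": {
  "commands": "1 0 0 0 0 0 -1; 2 0 -0.1 0 0 0 -1; 3 0 -0.1 0 0 0 -1; 4 0 -0.1 0 0 0 -1; 5 0 -0.2 0 0 0 -1",
  "grip_force": 20
}}

```text
t: 15.22
tcp_pos: [0.6009, 0.0289, 0.0417]
tool_rot: [0.598, 0.801, -0.012, 0.017]
force: [2.1, -9.3, -3.1]
finger_gap: 0.219
gripper_force: 43.3
```

```bash
python3 f.py
```

```text
t 15.225 H-frame [-0.1571 -0.0005  0.0417] F [-9.5 -0.6  3.1] M [ 5.200e-02 -1.624e+00  1.000e-03] rot [-0.08 -2.41 -0.1 ]
```

Emit:
{"fn": "move_arm", "kwargs": {
  "commands": "0.5 0 0 0 0 0 -1; 1 0 0 0 0 0 -1; 1.5 0 0 0 0 0 -1; 1.5 0 0 0 0 0 -1; 1.5 0 0 0 0 0 -1"
}}

```text
t: 15.85
tcp_pos: [0.6011, 0.029, 0.0419]
tool_rot: [0.598, 0.801, -0.012, 0.018]
force: [3.1, -11.5, -2.1]
finger_gap: 0.217
gripper_force: 43.3
```

```bash
python3 f.py; python3 - <<'E'
from ov import *
H2=W(H,[-.008,0,0])[0]; H2=np.array([H2[0],H2[1],H[2]])
ov(snapshot("side"),H2,"pics/o4.png",270,205)
E
```

```text
t 15.85 H-frame [-0.1571 -0.0007  0.0419] F [-11.9  -0.3   2.1] M [ 0.15  -1.939 -0.015] rot [-0.12 -2.51 -0.12]
yaw 1.858504701431693
```

The bar has stopped dead with an axial force of 12 N and no side load. Both views put the flange about 8–12 mm nearer than my fit did, so this matches the bore bottom. I'll relax the push and release.

Emit:
{"fn": "move_arm", "kwargs": {
  "commands": "-1 0 0 0 0 0 -1; -2.5 0 0 0 0 0 -1; -2.5 0 0 0 0 0 -0.7; -2.5 0 0 0 0 0 -0.4; -2.5 0 0 0 0 0 -0.1"
}}

```text
t: 16.52
tcp_pos: [0.5992, 0.0306, 0.0415]
tool_rot: [0.599, 0.8, -0.012, 0.015]
force: [1.4, 0.0, 0.1]
finger_gap: 0.451
gripper_force: 0.0
```

Emit:
{"fn": "move_arm", "kwargs": {
  "commands": "-2.5 0 0 0 0 0 -0.1; -3 0 -20 0 0 0 -0.1; -5 0 -50 0 1.2 0 -0.1; -10 0 -90 0 2.4 0 -0.5; -10 0 -130 0 2.4 0 -1"
}}

```text
t: 17.15
tcp_pos: [0.6012, 0.0247, 0.1728]
tool_rot: [0.6, 0.8, 0.001, -0.002]
force: [0.3, -0.8, 0.0]
finger_gap: 0.048
gripper_force: 0.0
```

```bash
python3 f.py; python3 - <<'E'
from h import *
s=snapshot("side"); t=snapshot("top")
im=np.zeros((600,800,3),np.uint8); im[:600,:480]=crop(s,240,195,80,100,6,0); im[:400,480:]=crop(t,240,190,40,50,8,0)
cv2.imwrite("pics/l1.png",im)
# latch tip predictions for several angles, H shifted -9mm
for a in(1.0,1.25,1.5):
    P=W(H,[-.045-.009-.06*np.cos(a),0,.072+.06*np.sin(a)])
    print(a,((proj(s,P)[0]-[240,195])*6).round(),((proj(t,P)[0]-[240,190])*8+[480,0]).round())
P=W(H,[-.054,0,.072]); print('piv',((proj(s,P)[0]-[240,195])*6).round(),((proj(t,P)[0]-[240,190])*8+[480,0]).round())
E
```

```text
t 17.15 H-frame [-0.1612  0.0004  0.1728] F [-0.8  0.  -0. ] M [-0.008 -0.043  0.007] rot [0.02 0.23 0.04]
1.0 [271. 174.] [750. 186.]
1.25 [257. 180.] [716. 193.]
1.5 [243. 196.] [681. 203.]
piv [243. 325.] [694. 213.]
```

View pics/l1.png

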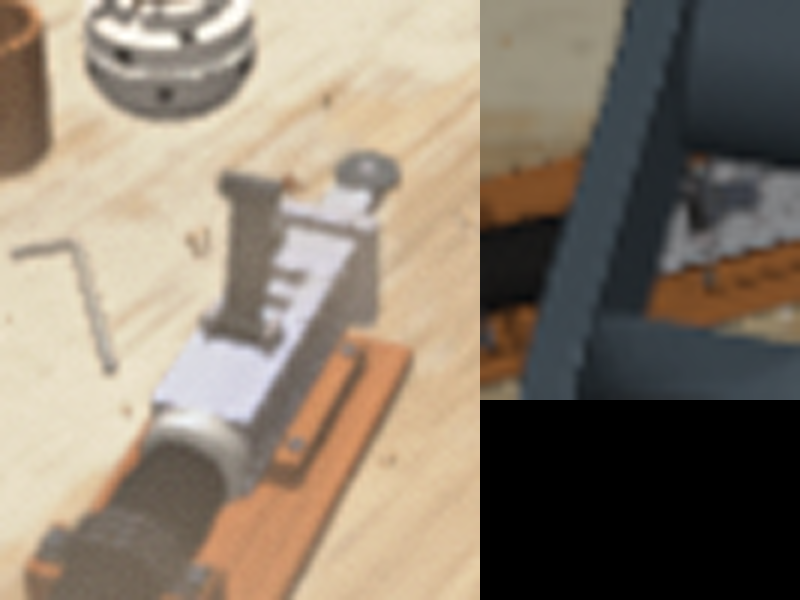

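The side view (10th picture) shows the bar in the socket, with its cutter disc at crop (368,170). The latch is still raised, its tip at (250,180) and pivot at about (243,335), which gives an angle of about 1.25 rad. Next I pass over the latch and come down behind it.

Emit:
{"fn": "move_arm", "kwargs": {
  "commands": "40 0 -15 0 0 0 -1; 80 0 -15 0 0 0 -1; 115 0 -15 0 0 0 -1; 136 0 -10 0 0 0 -1; 136 0 10 0 0 0 -1"
}}

```text
t: 17.88
tcp_pos: [0.563, 0.1572, 0.1622]
tool_rot: [0.598, 0.801, 0.002, -0.001]
force: [0.7, -1.0, -0.0]
finger_gap: -0.002
gripper_force: 0.0
```

```bash
python3 f.py; python3 - <<'E'
from h import *
s=snapshot("side")
for dx in(0,-.005,-.009,-.013): print(dx,((proj(s,W(H,[[-.185+dx,0,.056],[-.129+dx,.027,.073],[-.129+dx,-.027,.073]]))-[240,195])*6).round().tolist())
E
```

```text
t 17.875 H-frame [-0.0233 -0.0003  0.1622] F [-1.2  0.4  0. ] M [ 0.003 -0.026  0.064] rot [-0.1   0.18 -0.14]
0 [[357.0, 170.0], [373.0, 226.0], [251.0, 200.0]]
-0.005 [[361.0, 164.0], [377.0, 219.0], [256.0, 193.0]]
-0.009 [[364.0, 159.0], [380.0, 213.0], [259.0, 187.0]]
-0.013 [[367.0, 154.0], [383.0, 208.0], [263.0, 182.0]]
```

Emit:
{"fn": "move_arm", "kwargs": {
  "commands": "0 0 20 0 0 0 -1; 0 0 40 0 0 0 -1; 0 0 46 0 0 0 -1; -5 0 46 0 0 0 -1; -10 0 46 0 0 0 -1"
}}

```text
t: 18.55
tcp_pos: [0.5666, 0.1457, 0.1168]
tool_rot: [0.599, 0.801, 0.001, -0.001]
force: [-0.1, -0.7, 0.9]
finger_gap: 0.004
gripper_force: 0.0
```

```bash
python3 f.py; python3 - <<'E'
import numpy as np
n=.004;r=.048;px=-.051
for a in(1.25,1.1,.95,.8,.65,.5,.35,.2,.1,0): print(a,round(1000*(px-r*np.cos(a)+n*np.sin(a)+.011),1),round(1000*(.072+r*np.sin(a)+n*np.cos(a)),1))
E
```

```text
t 18.55 H-frame [-0.0354 -0.0004  0.1168] F [-0.6 -0.3 -0.9] M [ 0.045 -0.003  0.045] rot [-0.08  0.18  0.01]
1.25 -51.3 118.8
1.1 -58.2 116.6
0.95 -64.7 113.4
0.8 -70.6 109.2
0.65 -75.8 104.2
0.5 -80.2 98.5
0.35 -83.7 92.2
0.2 -86.2 85.5
0.1 -87.4 80.8
0 -88.0 76.0
```

Emit:
{"fn": "move_arm", "kwargs": {
  "commands": "-8 0 0 0 0 0 -1; -16 0 0 0 0 0 -1; -23 0 0 0 0 0 -1; -29 0 3 0 0 0 -1; -35 0 8 0 0 0 -1"
}}

```text
t: 19.18
tcp_pos: [0.576, 0.1122, 0.108]
tool_rot: [0.599, 0.801, 0.001, -0.001]
force: [-0.3, 0.3, -0.2]
finger_gap: -0.0
gripper_force: 0.5
```

```bash
python3 f.py
```

```text
t 19.175 H-frame [-7.02e-02 -1.00e-04  1.08e-01] F [ 0.4 -0.2  0.2] M [0.006 0.021 0.029] rot [-0.04  0.19  0.  ]
```

Emit:
{"fn": "move_arm", "kwargs": {
  "commands": "-6 0 4 0 0 0 -1; -10 0 9 0 0 0 -1; -14 0 16 0 0 0 -1; -16 0 22 0 0 0 -1; -17 0 27 0 0 0 -1"
}}

```text
t: 19.8
tcp_pos: [0.5804, 0.0962, 0.0804]
tool_rot: [0.599, 0.801, 0.001, -0.001]
force: [0.1, 0.0, 1.6]
finger_gap: 0.006
gripper_force: 0.5
```

```bash
python3 f.py
```

```text
t 19.8 H-frame [-0.0868  0.0002  0.0804] F [ 0.   0.1 -1.6] M [-0.04  -0.108 -0.011] rot [0.01 0.2  0.  ]
```

Small upward force, so the latch is in contact. Now rise and press on the thumb roll.

Emit:
{"fn": "move_arm", "kwargs": {
  "commands": "0 0 2 0 0 0 -1; 0 0 -10 0 0 0 -1; -12 0 -14 0 0 0 -1; -26 0 -14 0 0 0 -1; -26 0 -8 0 0 0 -1"
}}

```text
t: 20.42
tcp_pos: [0.589, 0.0698, 0.0893]
tool_rot: [0.6, 0.8, 0.002, -0.0]
force: [0.2, 0.1, 0.1]
finger_gap: -0.002
gripper_force: 0.0
```

```bash
python3 f.py
```

```text
t 20.425 H-frame [-0.1145 -0.0005  0.0893] F [ 0.1  0.2 -0.1] M [-0.008 -0.01   0.017] rot [-0.12  0.15  0.12]
```

Emit:
{"fn": "move_arm", "kwargs": {
  "commands": "0 0 2 0 0 0 -1; 0 0 4 0 0 0 -1; 0 0 6 0 0 0 -1; 0 0 7 0 0 0 -1; 0 0 8 0 0 0 -1"
}}

```text
t: 21.05
tcp_pos: [0.5877, 0.0715, 0.0808]
tool_rot: [0.599, 0.801, 0.001, -0.001]
force: [0.1, -1.2, 0.6]
finger_gap: -0.0
gripper_force: 0.2
```

```bash
python3 f.py
```

```text
t 21.05 H-frame [-0.1125  0.0002  0.0808] F [-1.2 -0.2 -0.6] M [ 0.05  -0.082 -0.008] rot [ 0.    0.2  -0.01]
```

Emit:
{"fn": "move_arm", "kwargs": {
  "commands": "0 0 1 0 0 0 -1; 0 0 2 0 0 0 -1; 0 0 3 0 0 0 -1; 0 0 3 0 0 0 -1; 0 0 3 0 0 0 -1"
}}

```text
t: 21.68
tcp_pos: [0.5879, 0.0715, 0.0798]
tool_rot: [0.599, 0.801, 0.001, -0.001]
force: [-3.3, -0.8, 11.9]
finger_gap: 0.002
gripper_force: 6.0
```

```bash
python3 f.py
```

```text
t 21.675 H-frame [-0.1126  0.      0.0798] F [  0.1  -3.4 -11.9] M [0.511 0.077 0.024] rot [-0.05  0.18 -0.01]
```

It stopped hard at z = 0.0798, where the roll should sit with the latch flat (0.080). Now retreat straight up.

Emit:
{"fn": "move_arm", "kwargs": {
  "commands": "0 0 -5 0 0 0 -1; 0 0 -30 0 0 0 -1; 0 0 -70 0 0 0 -1; 0 0 -110 0 0 0 -1; 0 0 -110 0 0 0 -1"
}}

```text
t: 22.3
tcp_pos: [0.5904, 0.071, 0.1913]
tool_rot: [0.599, 0.801, 0.003, 0.002]
force: [-0.9, -0.6, -0.1]
finger_gap: -0.005
gripper_force: 0.0
```

```bash
python3 f.py; python3 - <<'E'
from h import *
# did the raised latch leave its old image spot? (side px ~ (280,235))
a=cv2.imread("pics/side0.png").astype(int); b=snapshot("side")["image"][:,:,::-1].astype(int)
print(abs(a-b)[228:245,277:285].mean(), b[228:245,277:285].mean((0,1)), abs(a-b)[300:330,240:290].mean())
from station import ticket; print(ticket.sign_off())
E
```

```text
t 22.3 H-frame [-0.1137 -0.0022  0.1913] F [-0.3 -1.   0.1] M [ 0.045 -0.021 -0.006] rot [-0.44  0.05 -0.  ]
64.16421568627452 [168.30882353 181.23529412 192.02941176] 2.2328888888888887
the job is handed in; nothing more can be done
None
```

I slid the round-cutter bar in until it stopped, pressed the latch down flat and handed the job in at about 22 s; the sign-off gave no verdict, so home and latched rest on the hard stop at about 12 N and the thumb roll stopping at z = 0.0798 m (0.080 m expected).

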